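# Close and hook a hinged blow mould

### The job

The hinged iron blow mould on the table stands open. With the fingertips, push its left and right halves fully shut, in either order, then push the hook on the left half round until it is fully home round the post on the right half. Only push: do not lift the mould or shove it along the table, and leave the other things where they are.

Things in the scene. Friction and masses are not known exactly. Their poses are not given: they have to be found in the camera images.
- mould: cast-iron two-part blow mould, about 6 kg, standing loose. Origin: centre of the underside of its base plate (165 x 130 x 12 mm). Its -x side is the front, roughly facing the robot; +y is its left, z up. Closed, the half-shells form an upright barrel, diameter 111 mm about the origin, 16 to 96 mm above the table, with two lugs face to face in front
- hinge_pin (a point): on the upright axis of the hinge at the back of the mould, 66 mm along the mould's +x from its origin, 60 mm above the table; both halves turn about it
- left_half (a joint): opening angle of the left (+y) half, rad: 0 = fully shut against its stop, at most 0.9; growing swings its lug away to the left. Stiff hinge, stays where it is left; about 1.5 N at the lug moves it
- right_half (a joint): opening angle of the right (-y) half, rad: 0 = fully shut, at most 0.9; growing swings its lug away to the right. Same stiffness. The tooth of the hook clears the post only when the two angles together are below about 0.03
- left_lug (a point): centre of the outer face of the left half's lug, 143 mm from the hinge axis, 68 mm above the table: push here to shut the half. The lug is a flat upright block at the half's front end, on its parting face: 54 mm long (118 to 166 mm from the hinge is free), 16 mm thick, 36 to 100 mm above the table. Shut, its outer face looks to the mould's +y, 16 mm left of the parting plane
- right_lug (a point): the same on the right half: at joint 0 the face looks to the mould's -y, 16 mm to the right of the parting plane
- hook (a joint): angle of the flat steel hook, which turns on an upright pivot on top of the left lug, rad: 0 = home, lying across both lugs and pointing to the mould's right (-y), its tooth round the post on top of the right lug (8 mm thick, up to 117 mm high). Growing swings its free end forward; 1.57 = straight ahead along the left lug, at most 2.1. Stays where it is left; about 0.7 N at the tail moves it
- hook_pivot (a point): on the hook's pivot axis, half-way up the hook, 107 mm above the table. With the left half shut it lies 83 mm in front of the mould's origin and 9 mm to the left
- hook_tail (a point): middle of the hook's free tail bar, 60 mm along the hook from the pivot and 10 mm off its centre line on the outer side (the mould's front when home). The bar is 9 mm wide, 10 mm high (102 to 112 mm above the table) and ends in a 15 mm ball 85 mm from the pivot; push on its outer side to swing it home
- graphite_paddle: graphite paddle: dark flat blade with a turned wooden handle, 60 x 248 x 24, lying flat (mm); a bystander. Origin: centre of its underside
- brass_stamp_1: stamp with a brass head on a wooden handle, 28 x 145 x 28, lying (mm); a bystander. Origin: centre of its underside
- brass_stamp_2: a second, slightly longer stamp of the same kind, 28 x 150 x 28, lying (mm); a bystander. Origin: centre of its underside
- wax_tin: round yellow tin, diameter 66, height 26, beside the mould's right flank (mm); a bystander. Origin: centre of its underside
- frit_jar_2: round jar with a grey lid, diameter 60, height 81 (mm); a bystander. Origin: centre of its underside
- frit_jar_6: low round jar with a pale lid, diameter 60, height 55 (mm); a bystander. Origin: centre of its underside
- optic_mould: small tapered brown beaker-shaped mould, diameter 65, height 72 (mm); a bystander. Origin: centre of its underside

How it is judged:
On the way, in this order (a step that is already met when the one before it is completed fails the run):
1. both halves are pushed fully shut (within 0.035 rad) while the hook is still swung away (value of joint each of left_half, right_half below 0.035 rad and value of joint hook above 0.6 rad), for 0.2 s.
2. the hook is swung home round the post (within 0.12 rad), the halves still shut (value of joint each of left_half, right_half below 0.035 rad and value of joint hook below 0.12 rad), for 0.2 s.
At the end, for the whole second after the job is handed in: Both halves are within 0.035 rad of fully shut, the hook is within 0.12 rad of home, and the mould stands upright and still within 40 mm of where it stood (all of step 2 and distance of mould from where it was at the start of the episode below 0.04 m and angle between mould's own z axis and vertical below 0.05 rad and linear speed of mould below 0.01 m/s); the robot touches nothing.
It fails at once if the mould is lifted or tipped (height (world z) of mould above 0.012 m or angle between mould's own z axis and vertical above 0.12 rad).
It fails at once if the mould is shoved more than 40 mm along the table (distance of mould from where it was at the start of the episode above 0.04 m).
It fails at once if a bystander is lifted, knocked or moved more than 30 mm (distance of any of graphite_paddle, brass_stamp_1, brass_stamp_2, wax_tin, frit_jar_2, frit_jar_6, optic_mould from where it was at the start of the episode above 0.03 m).
It also fails if it takes over 64 s, if anything falls off the work surface, if the arm or the gripper's body presses on something with over 40 N, if the wrist force passes 120 N, or if a joint passes its speed limit or range.

### The arm

A 7-joint arm with a two-finger parallel gripper is mounted at the origin on a cart in front of the work surface, level with it; the furniture and walls round the work are solid. World frame = base frame: x ahead of the robot, y to its left, z up, the work surface at z = 0. Lengths are in m, angles in rad, forces in N, time in s.
With the tool pointing down it reaches from about 0.425 to 0.875 m from the base axis. Payload 4.7 kg.
Tool frame: the origin (TCP) lies at the very end of the fingers, on their centre line; the grasp point (between the pads) lies 19 mm behind it; z points along the fingers, y is the direction in which the jaws open and shut (so a half turn about z gives the same grasp; the last joint's range is limited). The gripper opens to 87 mm and grips with 3 to 60 N. Pads are 19 mm wide; open, the fingers measure 117 mm over their backs; the gripper's body (75 mm by 190 mm) begins 51 mm behind the grasp point.
Start: joints at [1.117, 0.321, -0.07, 1.45, 0.023, 1.371, -0.057], TCP at [0.293, -0.58, 0.223] pointing down, gripper open.
Joint ranges: [-2.86, 2.86], [-0.3, 2.09], [-1.38, 1.24], [0.06, 2.45], [-1.56, 4.7], [0.09, 2.05], [-2.69, 2.69]. Speed limits (rad/s): [2.57, 2.57, 3.14, 3.14, 3.14, 3.14, 3.14].

### API

Orientations are given as a rotation vector (axis times angle).
In Python, from bench import ctrl gives the robot as it stands. The module is installed in compiled form; this text tells all that it offers.
- The arm moves only by the tool move_arm, never from a script. Its arguments are lists of equal length, an entry for each row: "dp": the shift along the tool's x, y, z in units of 30 mm (1.0 is 30 mm), a list of three; "turn": the turn about the tool's z in units of 5 degrees (1.0 is 5 degrees); "jaw": the opening, from -1 (shut) to 1 (fully open). A call has 1 to 5 rows; each row is the pose to reach, as a shift and turn from the pose commanded when the call began, along the tool's axes at that moment; what a row does not reach only later rows make up. A row lasts 1/10 s, in which the tool goes at most 50 mm and 8.59 degrees, less where a joint would pass 70% of its speed; a pose out of reach is approached as far as the arm can. A call with a gripper value outside its range is refused whole. The fingers move at their own pace and stop on an object; "grip_force" is the grip in N (left out, the last holds). Time passes only in rows, so rows that repeat a pose let the fingers close. It gives the time, the measured TCP pose, the force and the opening at its end, in the units of the state.
- ctrl.get_state(): the state, without advancing time (a new reading comes with each control period).
- ctrl.get_image(name): name is "side" or "top" or "wrist"; returns the picture (480x640x3 uint8, red, green, blue); there is no depth.
- ctrl.camera_info(name): a dict with "intrinsics" (3x3 intrinsics, pixels), "extrinsics" (4x4, takes a point from world to camera coordinates). Camera axes: x right, y up, looking along -z (the intrinsics and any distortion apply to the point x, -y, -z); pixel columns grow to the right and rows downward; lengths in m; the calibration is good to about 2 mm. A picture is of the moment at which its call begins: read the wrist's pose just before it. camera_info takes no time and is no camera call; for the wrist camera it gives the pose at the moment of the call.
- ctrl.close_job(): hands the job in, once; it reports no verdict.
Trained networks look in the newest picture that a camera, given by its name, has taken for a name from the list of things; names that differ only in an ending like _2 or _b are one class to them, and where a whole thing is asked for, a point or a joint stands for the part that bears it (a point fixed in the world has none). Each returns a list of dicts, best first, with "confidence" (0 to 1); they miss things now and then, are a little off and sometimes report something else, mostly with a low value. They report only what shows in the picture. A call takes as long as a camera call.
- ctrl.look_for(camera, target): "rect" ([centre column, centre row, width, height] in pixels, round what is visible of it).
- ctrl.masks_of(camera, target): "region" (480x640 bool, what is visible of it) and "rect" ([centre column, centre row, width, height] in pixels, round what is visible of it).
The state is a dict: "time": time; "joint_positions": joint angles; "qd": joint speeds; "joint_torque": joint torques, N m; "position": TCP position; "tool_rot": TCP orientation; "ft_force": force on the tool from outside, world axes, zero at the start; "torque": the same for the moment, N m; "grip_width": opening from 0.0 (shut) to 1.0 (fully open).
Only numpy, scipy, OpenCV 4.12 (cv2) and the standard library are available. Lean on these libraries where they do the work, as an engineer would, in place of code of your own. Each camera call takes 0.05 s, during which the arm holds its last target. There are 200 camera calls.

## Working session

There is one attempt and no reset: what is moved stays moved. The work goes in short steps, Python scripts to look and compute and a tool call to move; the robot and the scene stay as the last step left them, time stands still between calls to the robot, and variables do not carry over. Pictures are saved under pics/ and viewed, about 8 in all and at most 12, crops included, and the job is handed in when it is done.

Besides the shell and the picture viewer there is one more tool, called after "Emit:" by a JSON object that holds its "method" and its "body". move_arm: Moves the arm, as the interface text tells. Its arguments: {"type":"object","properties":{"dp":{"type":"array","items":{"type":"array","items":{"type":"number"}}},"turn":{"type":"array","items":{"type":"number"}},"jaw":{"type":"array","items":{"type":"number"}},"grip_force":{"type":"number"}},"required":["dp","turn","jaw"]}

```bash
mkdir -p pics; python3 - <<'E'
from bench import ctrl
import cv2,numpy as np
for n in("top","side"):
    im=ctrl.get_image(n); cv2.imwrite(f"pics/{n}0.png",im[:,:,::-1])
    c=ctrl.camera_info(n);print(n,np.round(c["intrinsics"],1).tolist(),np.round(c["extrinsics"],3).tolist(), [k for k in c])
s=ctrl.get_state();print(s["time"],s["position"],s["tool_rot"],s["ft_force"],s["grip_width"])
E
```

```text
top [[464.7, 0.0, 320.8], [0.0, 464.7, 239.7], [0.0, 0.0, 1.0]] [[-0.013, -1.0, 0.005, -0.025], [0.988, -0.012, 0.152, -0.577], [-0.152, 0.007, 0.988, -0.904], [0.0, 0.0, 0.0, 1.0]] ['intrinsics', 'extrinsics']
side [[467.3, 0.0, 316.1], [0.0, 467.3, 247.0], [0.0, 0.0, 1.0]] [[-0.827, -0.562, -0.01, 0.45], [0.26, -0.398, 0.88, -0.239], [-0.499, 0.725, 0.475, -0.705], [0.0, 0.0, 0.0, 1.0]] ['intrinsics', 'extrinsics']
0.1 [ 0.29283795 -0.57975011  0.22156399] [-3.05442423e+00 -7.27749524e-01  7.71215654e-04] [ 0.15445486 -0.05398505 -0.3794688 ] 0.9961531648313264
```

View pics/top0.png

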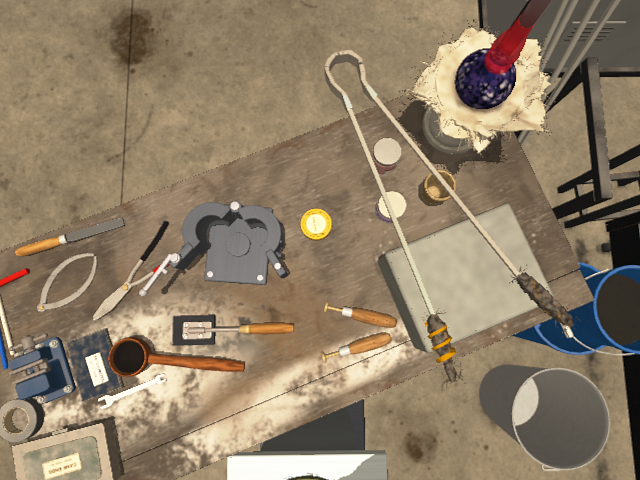

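View pics/side0.png

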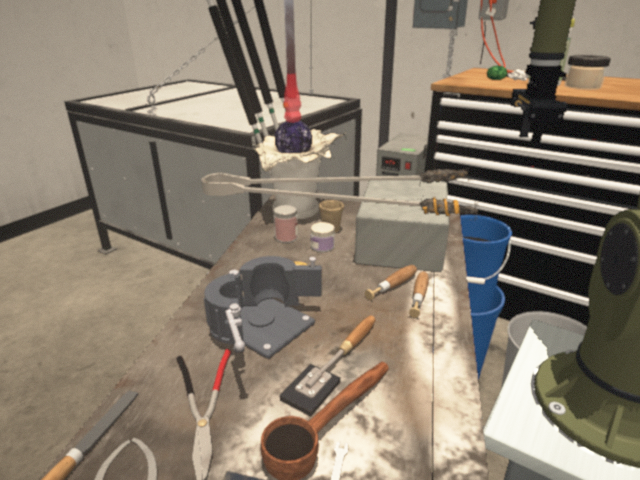

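```bash
cat > h.py <<'E'
from bench import ctrl
import numpy as np
def ray(n,u,v,z,c=None):
    c=c or ctrl.camera_info(n);K=np.array(c["intrinsics"]);E=np.array(c["extrinsics"])
    d=np.linalg.inv(K)@[u,v,1];d=E[:3,:3].T@(d*[1,-1,-1]);o=-E[:3,:3].T@E[:3,3]
    return o+d*(z-o[2])/d[2]
def proj(n,p,c=None):
    c=c or ctrl.camera_info(n);K=np.array(c["intrinsics"]);E=np.array(c["extrinsics"])
    q=E[:3,:3]@p+E[:3,3];q=K@(q*[1,-1,-1]);return q[:2]/q[2]
E
python3 - <<'E'
import cv2
a=cv2.imread("pics/top0.png")[180:310,120:310]
cv2.imwrite("pics/c1.png",cv2.resize(a,None,fx=4,fy=4,interpolation=cv2.INTER_CUBIC))
E
```

```text
(no output)
```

View pics/c1.png

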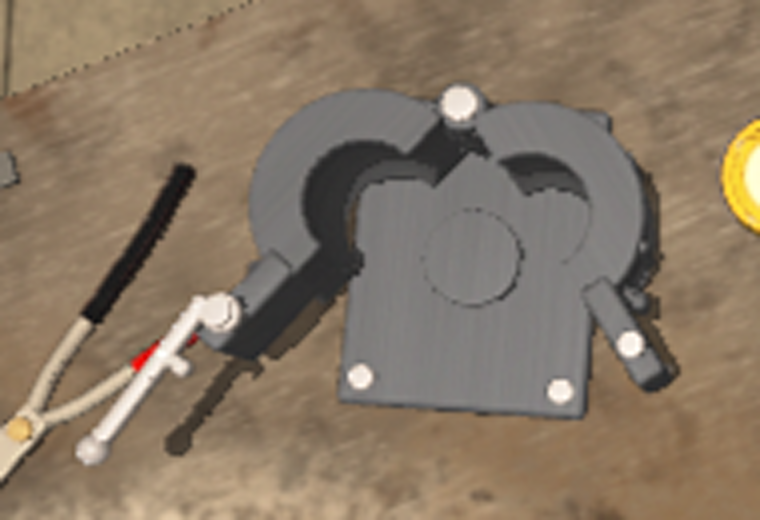

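```bash
python3 - <<'E'
from h import *
from scipy.spatial.transform import Rotation as R
from scipy.optimize import least_squares
P=lambda x,y:(120+x/4,180+y/4)
# model params x,y,yaw,tL,tR,hook
def model(p):
    x,y,a,tl,tr,hk=p
    Rz=lambda t:R.from_rotvec([0,0,t]).as_matrix()
    h=np.array([.066,0,0])
    # left opens: lug (at -x from hinge) swings to +y => rotation about hinge by -tl
    Lm=lambda q:Rz(-tl)@(np.array(q)-h)+h
    Rm=lambda q:Rz(tr)@(np.array(q)-h)+h
    W=lambda q:Rz(a)@q+np.array([x,y,0])
    piv=np.array([-.083,.009,.112])
    # hook dir at 0: -y ; at 1.57: -x
    d=np.array([-np.sin(hk),-np.cos(hk),0])
    n=np.array([-np.cos(hk),np.sin(hk),0])
    return dict(fl=W([-.0825,.065,.012]),fr=W([-.0825,-.065,.012]),piv=W(Lm(piv)),
      ball=W(Lm(piv+[0,0,-.005]+.085*d+.010*n)),
      tail=W(Lm(piv+[0,0,-.005]+.060*d+.010*n)),post=W(Rm([-.083,-.009,.117])),
      llug=W(Lm([-.077,.016,.068])),rlug=W(Rm([-.077,-.016,.068])),hinge=W(np.array([.066,0,.105])))
obs=dict(fl=P(342,402),fr=P(583,417),piv=P(217,312),ball=P(92,450),post=P(630,343),hinge=P(460,103))
c=ctrl.camera_info("top")
f=lambda p:np.concatenate([np.array(proj("top",model(p)[k],c))-obs[k] for k in obs])
best=min((least_squares(f,[.58,.12,0,.6,.6,hk],loss="soft_l1") for hk in(1.2,1.8)),key=lambda r:r.cost)
r=best
print(r.x.round(4),r.cost);print(np.round(f(r.x).reshape(-1,2),1).tolist())
for k,v in model(r.x).items():print(k,v.round(4))
s=ctrl.get_state();print(R.from_rotvec(s["tool_rot"]).as_matrix().round(4).tolist())
for n,uv,z in[("wax",(316,224),.026),("blockTL",(382,262),.1),("blockBL",(420,350),.1),("tong",(340,90),.1),("redhandle",P(190,340),.01),("st",(290,327),.02)]:print(n,ray("top",*uv,z,c).round(3))
E
```

```text
[ 0.5729  0.1401 -0.0725  0.6715  0.6263  1.4482] 4.706696004568285
[[-1.3, 1.5], [0.8, 1.5], [0.5, -0.4], [0.5, -0.5], [0.1, 0.1], [-1.4, -1.8]]
fl [0.4953 0.2109 0.012 ]
fr [0.4859 0.0812 0.012 ]
piv [0.5352 0.2428 0.112 ]
ball [0.4719 0.3004 0.107 ]
tail [0.4922 0.2859 0.107 ]
post [0.5168 0.0493 0.117 ]
llug [0.5444 0.2439 0.068 ]
rlug [0.5255 0.0465 0.068 ]
hinge [0.6388 0.1353 0.105 ]
[[0.8926, 0.4509, -0.0009], [0.4509, -0.8926, 0.0015], [-0.0001, -0.0017, -1.0]]
wax [ 0.612 -0.023  0.026]
blockTL [ 0.523 -0.148  0.1  ]
blockBL [ 0.359 -0.213  0.1  ]
tong [ 0.873 -0.075  0.1  ]
redhandle [0.532 0.289 0.01 ]
st [0.401 0.032 0.02 ]
```

```bash
cat >> h.py <<'E'
from scipy.spatial.transform import Rotation as R
MX,MY,MA,TL,TR,HK=0.5729,0.1401,-0.0725,.6715,.6263,1.4482
def rz(t):
    return np.array([[np.cos(t),-np.sin(t)],[np.sin(t),np.cos(t)]])
def onhalf(side,th,lx,gap,z):  # block centre beside lug at joint th
    s=1 if side=='L' else -1
    h=np.array([.066,0]);q=rz(-s*th)@(np.array([lx,s*(.031+gap)])-h)+h
    return [*(rz(MA)@q+[MX,MY]),z,MA-s*th]
def rows(tg,s=None):
    s=s or ctrl.get_state();M=R.from_rotvec(s["tool_rot"]).as_matrix();yaw=np.arctan2(M[1,0],M[0,0])
    for t in tg:
        d=M.T@(np.array(t[:3])-s["position"])/.03;w=-np.degrees((t[3]-yaw+np.pi)%(2*np.pi)-np.pi)/5
        print("tgt",np.round(t,3),"dp",d.round(2),"turn",round(w,2))
E
python3 - <<'E'
from h import *
a=onhalf('R',TR,-.073,.025,.25);print(a)
rows([[.293,-.58,.3,a[3]],[.40,-.40,.3,a[3]],[.5,-.2,.3,a[3]],a])
E
```

```text
[np.float64(0.5499543397224351), np.float64(0.014586087157069827), 0.25, 0.5538]
tgt [ 0.293 -0.58   0.3    0.554] dp [ 0.    0.01 -2.61] turn -0.99
tgt [ 0.4   -0.4    0.3    0.554] dp [ 5.89 -3.74 -2.61] turn -0.99
tgt [ 0.5   -0.2    0.3    0.554] dp [11.87 -8.19 -2.6 ] turn -0.99
tgt [0.55  0.015 0.25  0.554] dp [ 16.58 -13.82  -0.93] turn -0.99
```

Emit:
{"method": "move_arm", "body": {"dp": [[0,0,-1.6],[1,-0.6,-2.6],[2.3,-1.5,-2.6],[3.6,-2.3,-2.6],[4.9,-3.1,-2.6]], "turn": [-0.5,-1,-1,-1,-1], "jaw": [-1,-1,-1,-1,-1], "grip_force": 20}}

```text
time: 0.6
position: [0.3829, -0.4292, 0.3004]
tool_rot: [3.022, 0.86, -0.0]
ft_force: [0.9, -0.9, -0.7]
grip_width: 0.629
```

```bash
python3 - <<'E'
from h import *
print(ctrl.get_state()["position"])
a=onhalf('R',TR,-.073,.025,.25)
rows([[.5,-.2,.3,a[3]],a])
E
```

```text
[ 0.38290665 -0.42924069  0.30044386]
tgt [ 0.5   -0.2    0.3    0.554] dp [ 7.34 -4.44  0.01] turn 0.01
tgt [0.55  0.015 0.25  0.554] dp [12.52 -9.64  1.68] turn 0.01
```

Emit:
{"method": "move_arm", "body": {"dp": [[1.4,-0.8,0],[2.8,-1.7,0],[4.2,-2.6,0],[5.6,-3.5,0],[7.0,-4.4,0]], "turn": [0,0,0,0,0], "jaw": [-1,-1,-1,-1,-1]}}

```text
time: 1.1
position: [0.4915, -0.2061, 0.3003]
tool_rot: [3.021, 0.86, -0.001]
ft_force: [0.9, -0.9, 0.1]
grip_width: 0.164
```

Emit:
{"method": "move_arm", "body": {"dp": [[1.1,-1.1,0.3],[2.2,-2.2,0.6],[3.3,-3.3,1.0],[4.4,-4.4,1.4],[5.2,-5.0,1.7]], "turn": [0,0,0,0,0], "jaw": [-1,-1,-1,-1,-1]}}

```text
time: 1.6
position: [0.5442, 0.0063, 0.2488]
tool_rot: [-3.018, -0.867, 0.001]
ft_force: [0.9, -0.6, 0.3]
grip_width: 0.008
```

```bash
python3 - <<'E'
from h import *
import cv2
s=ctrl.get_state();print(s["position"],s["ft_force"])
cv2.imwrite("pics/w1.png",ctrl.get_image("wrist")[:,:,::-1])
rows([onhalf('R',TR,-.073,.025,z) for z in(.25,.15,.062)])
E
```

```text
[0.54423878 0.00626467 0.24878949] [ 0.92334676 -0.60957871  0.28173763]
tgt [0.55  0.015 0.25  0.554] dp [ 0.21 -0.01 -0.09] turn 0.13
tgt [0.55  0.015 0.15  0.554] dp [0.2  0.01 3.24] turn 0.13
tgt [0.55  0.015 0.062 0.554] dp [0.2  0.02 6.18] turn 0.13
```

View pics/w1.png

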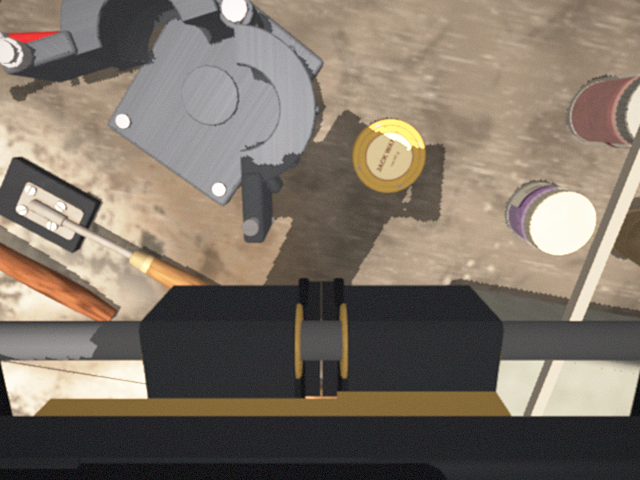

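```bash
python3 - <<'E'
from h import *
c=ctrl.camera_info("wrist");s=ctrl.get_state();p=s["position"]
M=R.from_rotvec(s["tool_rot"]).as_matrix()
print("tcp",proj("wrist",p,c),"6cm up",proj("wrist",p+[0,0,.06],c),"y+15mm",proj("wrist",p+.015*M[:,1],c))
for z in(.1,.117): print(ray("wrist",252,227,z,c))
print("post pred",proj("wrist",np.array([.5168,.0493,.117]),c),"hinge",proj("wrist",np.array([.6388,.1353,.105]),c), "wax",ray("wrist",390,148,.026,c),"piv",proj("wrist",np.array([.5352,.2428,.112]),c))
E
```

```text
tcp [321.27278638 300.91011268] 6cm up [320.2944462  387.11068233] y+15mm [356.86993122 300.92548086]
[0.51267992 0.05412799 0.1       ]
[0.517786   0.05385559 0.117     ]
post pred [256.78150142 231.40293659] hinge [239.3581898    7.08162538] wax [ 0.62019532 -0.01282154  0.026     ] piv [18.85727017 54.75638329]
```

Emit:
{"method": "move_arm", "body": {"dp": [[0.2,0,1.5],[0.2,0,3],[0.2,0,4.4],[0.2,0,5.6],[0.2,0,6.2]], "turn": [0.1,0.1,0.1,0.1,0.1], "jaw": [-1,-1,-1,-1,-1]}}

```text
time: 2.15
position: [0.547, 0.0043, 0.0596]
tool_rot: [-3.023, -0.847, 0.009]
ft_force: [0.4, 0.1, 1.5]
grip_width: 0.003
```

```bash
python3 - <<'E'
from h import *
s=ctrl.get_state();print(s["position"],s["ft_force"])
rows([onhalf('R',TR-d,-.073,g,.062) for d,g in((0,.01),(.03,0),(.075,0),(.12,0),(.165,0))])
E
```

```text
[0.54696917 0.00425793 0.05956282] [0.42975455 0.14190456 1.53829889]
tgt [0.542 0.027 0.062 0.554] dp [ 0.26 -0.74 -0.08] turn -0.09
tgt [0.534 0.039 0.062 0.524] dp [ 0.23 -1.22 -0.08] turn 0.26
tgt [0.53  0.044 0.062 0.479] dp [ 0.19 -1.43 -0.08] turn 0.77
tgt [0.526 0.049 0.062 0.434] dp [ 0.16 -1.64 -0.08] turn 1.29
tgt [0.522 0.054 0.062 0.389] dp [ 0.14 -1.85 -0.08] turn 1.8
```

Emit:
{"method": "move_arm", "body": {"dp": [[0.2,-0.4,-0.1],[0.2,-0.8,-0.1],[0.2,-1.2,-0.1],[0.2,-1.4,-0.1],[0.15,-1.65,-0.1]], "turn": [0,0,0.3,0.8,1.3], "jaw": [-1,-1,-1,-1,-1]}}

```text
time: 2.65
position: [0.5297, 0.0507, 0.069]
tool_rot: [3.067, 0.674, 0.008]
ft_force: [2.0, -0.9, -0.6]
grip_width: 0.006
```

```bash
python3 - <<'E'
from h import *
s=ctrl.get_state();print(s["position"],s["ft_force"])
rows([onhalf('R',t,-.073,0,.062) for t in(.5,.4,.3,.2,.1,0)])
E
```

```text
[0.52967731 0.05074824 0.06904229] [ 2.03387785 -0.91428013 -0.63235093]
tgt [0.525 0.049 0.062 0.428] dp [-0.16 -0.03  0.23] turn 0.06
tgt [0.517 0.061 0.062 0.328] dp [-0.24 -0.49  0.23] turn 1.2
tgt [0.51  0.074 0.062 0.227] dp [-0.27 -0.97  0.23] turn 2.35
tgt [0.505 0.087 0.062 0.128] dp [-0.25 -1.44  0.23] turn 3.5
tgt [0.501 0.101 0.062 0.028] dp [-0.18 -1.91  0.23] turn 4.64
tgt [ 0.498  0.114  0.062 -0.072] dp [-0.07 -2.37  0.23] turn 5.79
```

Emit:
{"method": "move_arm", "body": {"dp": [[-0.2,-0.25,0.1],[-0.24,-0.5,0.1],[-0.26,-0.75,0.1],[-0.27,-1.0,0.1],[-0.26,-1.2,0.1]], "turn": [0.6,1.2,1.8,2.4,2.9], "jaw": [-1,-1,-1,-1,-1]}}

```text
time: 3.15
position: [0.5069, 0.0801, 0.066]
tool_rot: [3.128, 0.281, 0.007]
ft_force: [0.7, -2.0, 0.5]
grip_width: 0.005
```

```bash
python3 - <<'E'
from h import *
s=ctrl.get_state();print(s["position"],s["ft_force"])
rows([onhalf('R',t,-.073,0,.062) for t in(.3,.25,.2,.15,.1,.05,0,-.03)])
E
```

```text
[0.50689169 0.0801103  0.06599881] [ 0.67194155 -1.95389266  0.4802494 ]
tgt [0.51  0.074 0.062 0.227] dp [0.07 0.23 0.13] turn -0.55
tgt [0.507 0.08  0.062 0.178] dp [ 0.02 -0.    0.13] turn 0.02
tgt [0.505 0.087 0.062 0.128] dp [-0.03 -0.24  0.13] turn 0.59
tgt [0.503 0.094 0.062 0.078] dp [-0.06 -0.47  0.13] turn 1.17
tgt [0.501 0.101 0.062 0.028] dp [-0.08 -0.71  0.13] turn 1.74
tgt [ 0.499  0.107  0.062 -0.022] dp [-0.09 -0.94  0.13] turn 2.31
tgt [ 0.498  0.114  0.062 -0.072] dp [-0.09 -1.18  0.13] turn 2.88
tgt [ 0.497  0.119  0.062 -0.102] dp [-0.09 -1.32  0.13] turn 3.23
```

Emit:
{"method": "move_arm", "body": {"dp": [[-0.03,-0.2,0.1],[-0.05,-0.4,0.1],[-0.06,-0.6,0.1],[-0.08,-0.8,0.1],[-0.08,-0.95,0.1]], "turn": [0.5,1.1,1.7,2.3,2.8], "jaw": [-1,-1,-1,-1,-1]}}

```text
time: 3.65
position: [0.4987, 0.1078, 0.0627]
tool_rot: [3.139, -0.102, 0.004]
ft_force: [-1.2, -2.1, 0.9]
grip_width: 0.006
```

Emit:
{"method": "move_arm", "body": {"dp": [[0,-0.05,0],[0,-0.1,0],[0,-0.15,0]], "turn": [0,0,0], "jaw": [-1,-1,-1]}}

```text
time: 3.95
position: [0.4993, 0.1111, 0.0615]
tool_rot: [3.14, -0.1, 0.003]
ft_force: [-0.7, -1.0, 1.4]
grip_width: 0.005
```

```bash
python3 - <<'E'
from h import *
s=ctrl.get_state();print(s["position"],s["ft_force"])
rows([onhalf('R',t,-.073,0,.062) for t in(.05,0,-.03)])
E
```

```text
[0.49934711 0.11111917 0.06152762] [-0.74991927 -1.04448382  1.36903985]
tgt [ 0.499  0.107  0.062 -0.022] dp [-0.    0.12 -0.02] turn -0.47
tgt [ 0.498  0.114  0.062 -0.072] dp [-0.06 -0.11 -0.02] turn 0.1
tgt [ 0.497  0.119  0.062 -0.102] dp [-0.08 -0.25 -0.02] turn 0.44
```

Creep on until the stop shows as a force rise.

Emit:
{"method": "move_arm", "body": {"dp": [[0,-0.04,0],[0,-0.08,0],[0,-0.12,0],[0,-0.12,0]], "turn": [0,0,0,0], "jaw": [-1,-1,-1,-1]}}

```text
time: 4.35
position: [0.499, 0.1148, 0.0605]
tool_rot: [-3.14, 0.101, -0.0]
ft_force: [-0.0, -0.1, 1.3]
grip_width: 0.0
```

Emit:
{"method": "move_arm", "body": {"dp": [[0,-0.04,0],[0,-0.08,0],[0,-0.12,0],[0,-0.12,0]], "turn": [0,0,0,0], "jaw": [-1,-1,-1,-1]}}

```text
time: 4.75
position: [0.4991, 0.1165, 0.0604]
tool_rot: [3.138, -0.103, -0.001]
ft_force: [0.0, -3.9, 2.6]
grip_width: 0.002
```

Emit:
{"method": "move_arm", "body": {"dp": [[0,-0.04,0],[0,-0.08,0],[0,-0.08,0]], "turn": [0,0,0], "jaw": [-1,-1,-1]}}

```text
time: 5.05
position: [0.4992, 0.1168, 0.0604]
tool_rot: [3.135, -0.104, -0.002]
ft_force: [-1.1, -9.3, 4.4]
grip_width: 0.004
```

```bash
python3 - <<'E'
from h import *
s=ctrl.get_state();print(s["position"],s["ft_force"])
p=s["position"]
# retreat right, up, then across above
rows([[p[0],.085,.062,MA],[p[0],.085,.2,MA],[.50,.2,.2,-.5],onhalf('L',TL,-.064,.03,.2),onhalf('L',TL,-.064,.03,.062)])
E
```

```text
[0.49921814 0.11676851 0.0603587 ] [-1.08573368 -9.25903275  4.38081394]
tgt [ 0.499  0.085  0.062 -0.072] dp [ 0.07  1.06 -0.05] turn 0.07
tgt [ 0.499  0.085  0.2   -0.072] dp [ 0.07  1.08 -4.65] turn 0.07
tgt [ 0.5  0.2  0.2 -0.5] dp [-0.16 -2.75 -4.67] turn 4.97
tgt [ 0.584  0.268  0.2   -0.744] dp [ 2.49 -5.2  -4.68] turn 7.76
tgt [ 0.584  0.268  0.062 -0.744] dp [ 2.5  -5.23 -0.08] turn 7.76
```

Emit:
{"method": "move_arm", "body": {"dp": [[0,0.9,0],[0,1.1,-1.5],[0,1.0,-3],[0,0,-4.5],[0.3,-1.4,-4.7]], "turn": [0,0,0,1,2.5], "jaw": [-1,-1,-1,-1,-1]}}

```text
time: 5.55
position: [0.5132, 0.1597, 0.2065]
tool_rot: [-3.108, 0.45, -0.013]
ft_force: [1.2, -0.3, -0.3]
grip_width: 0.005
```

```bash
python3 - <<'E'
from h import *
import cv2
s=ctrl.get_state();print(s["position"],s["ft_force"])
im=ctrl.get_image("top")[180:310,120:310]
cv2.imwrite("pics/c2.png",cv2.resize(im[:,:,::-1],None,fx=4,fy=4,interpolation=cv2.INTER_CUBIC))
rows([onhalf('L',TL,-.064,.03,.2)])
E
```

```text
[0.5131789  0.15974576 0.20650068] [ 1.17109483 -0.32726257 -0.27886404]
tgt [ 0.584  0.268  0.2   -0.744] dp [ 1.36 -3.79  0.26] turn 5.25
```

Emit:
{"method": "move_arm", "body": {"dp": [[0.4,-1.1,0],[0.8,-2.2,0],[1.2,-3.2,0.2],[1.4,-3.8,0.2],[1.4,-3.8,0.2]], "turn": [1.3,2.6,3.9,5.2,5.2], "jaw": [-1,-1,-1,-1,-1]}}

```text
time: 6.1
position: [0.5722, 0.2462, 0.1847]
tool_rot: [2.96, -1.024, -0.034]
ft_force: [0.2, -1.0, -1.6]
grip_width: 0.006
```

```bash
python3 - <<'E'
from h import *
import cv2
s=ctrl.get_state();print(s["position"],s["ft_force"])
cv2.imwrite("pics/w2.png",ctrl.get_image("wrist")[:,:,::-1])
c=ctrl.camera_info("wrist")
print("piv",proj("wrist",np.array([.5352,.2428,.112]),c),"ball",proj("wrist",np.array([.4719,.3004,.107]),c),"hinge",proj("wrist",np.array([.6388,.1353,.105]),c))
rows([onhalf('L',TL,-.064,.03,.2),onhalf('L',TL,-.064,.03,.062)])
E
```

```text
[0.57222099 0.24621362 0.18474367] [ 0.2114146  -0.987586   -1.61994367]
piv [363.47720221 290.25775064] ball [349.98375313 404.4550281 ] hinge [408.74409107  24.35542215]
tgt [ 0.584  0.268  0.2   -0.744] dp [-0.14 -0.77 -0.51] turn 0.88
tgt [ 0.584  0.268  0.062 -0.744] dp [-0.08 -0.85  4.09] turn 0.88
```

View pics/w2.png

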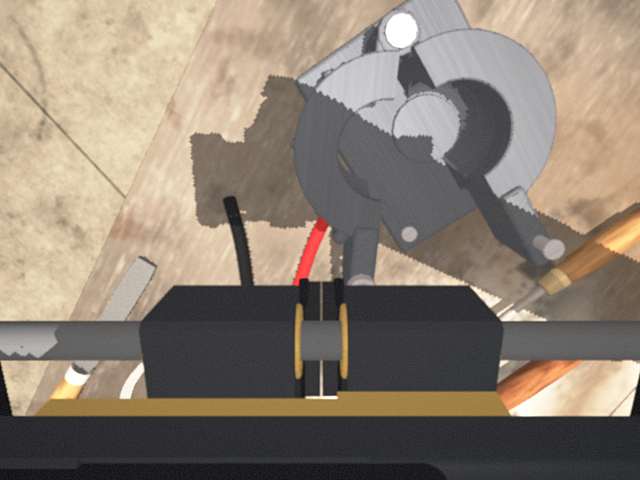

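Emit:
{"method": "move_arm", "body": {"dp": [[-0.1,-0.5,0],[-0.1,-0.8,0.8],[-0.1,-0.85,2.2],[-0.1,-0.85,3.5],[-0.1,-0.85,4.0]], "turn": [0.9,0.9,0.9,0.9,0.9], "jaw": [-1,-1,-1,-1,-1]}}

```text
time: 6.65
position: [0.5798, 0.2669, 0.0615]
tool_rot: [2.915, -1.133, -0.039]
ft_force: [-0.3, -0.1, -0.5]
grip_width: 0.007
```

```bash
python3 - <<'E'
from h import *
s=ctrl.get_state();print(s["position"],s["ft_force"])
rows([onhalf('L',TL-d,-.064,g,.063) for d,g in((0,.015),(0,0.005),(.04,0),(.08,0),(.12,0),(.17,0))])
E
```

```text
[0.57979466 0.26694498 0.06148326] [-0.26792327 -0.08312037 -0.48324823]
tgt [ 0.574  0.257  0.063 -0.744] dp [ 0.08  0.37 -0.04] turn 0.03
tgt [ 0.567  0.25   0.063 -0.744] dp [ 0.08  0.7  -0.04] turn 0.03
tgt [ 0.56   0.243  0.063 -0.704] dp [ 0.04  1.04 -0.03] turn -0.43
tgt [ 0.555  0.24   0.063 -0.664] dp [ 0.01  1.21 -0.02] turn -0.89
tgt [ 0.551  0.236  0.063 -0.624] dp [-0.01  1.39 -0.02] turn -1.35
tgt [ 0.546  0.232  0.063 -0.574] dp [-0.03  1.61 -0.01] turn -1.92
```

Emit:
{"method": "move_arm", "body": {"dp": [[0.08,0.4,0],[0.08,0.7,0],[0.04,1.04,0],[0,1.3,0],[-0.03,1.6,0]], "turn": [0,0,-0.4,-1.1,-1.9], "jaw": [-1,-1,-1,-1,-1]}}

```text
time: 7.15
position: [0.5512, 0.2342, 0.0703]
tool_rot: [3.011, -0.891, -0.027]
ft_force: [-0.6, 3.8, -1.8]
grip_width: 0.003
```

```bash
python3 - <<'E'
from h import *
s=ctrl.get_state();print(s["position"],s["ft_force"])
rows([onhalf('L',t,-.064,0,.062) for t in(.5,.45,.4,.35,.3,.25,.2)])
E
```

```text
[0.5512116  0.23416903 0.07029857] [-0.58386187  3.83936112 -1.8155876 ]
tgt [ 0.546  0.232  0.062 -0.572] dp [-0.09  0.15  0.28] turn -0.03
tgt [ 0.542  0.227  0.062 -0.522] dp [-0.14  0.37  0.28] turn -0.6
tgt [ 0.537  0.222  0.062 -0.473] dp [-0.17  0.59  0.28] turn -1.18
tgt [ 0.533  0.217  0.062 -0.422] dp [-0.2   0.81  0.28] turn -1.75
tgt [ 0.529  0.212  0.062 -0.372] dp [-0.21  1.04  0.29] turn -2.32
tgt [ 0.525  0.206  0.062 -0.322] dp [-0.21  1.26  0.29] turn -2.9
tgt [ 0.522  0.2    0.062 -0.272] dp [-0.2   1.48  0.29] turn -3.47
```

Emit:
{"method": "move_arm", "body": {"dp": [[-0.12,0.3,0.1],[-0.16,0.55,0.1],[-0.19,0.8,0.1],[-0.2,1.02,0.1],[-0.2,1.25,0.1]], "turn": [-0.6,-1.2,-1.75,-2.3,-2.9], "jaw": [-1,-1,-1,-1,-1]}}

```text
time: 7.65
position: [0.5257, 0.2057, 0.0681]
tool_rot: [-3.1, 0.505, 0.027]
ft_force: [-1.5, 3.0, -1.1]
grip_width: 0.005
```

```bash
python3 - <<'E'
from h import *
s=ctrl.get_state();print(s["position"],s["ft_force"])
rows([onhalf('L',t,-.064,0,.062) for t in(.25,.2,.15,.1,.05,0)])
E
```

```text
[0.5256744  0.20565808 0.06806116] [-1.45749789  3.01413971 -1.14891498]
tgt [ 0.525  0.206  0.062 -0.322] dp [-0.01 -0.    0.2 ] turn -0.0
tgt [ 0.522  0.2    0.062 -0.272] dp [-0.06  0.21  0.2 ] turn -0.58
tgt [ 0.519  0.194  0.062 -0.222] dp [-0.09  0.43  0.2 ] turn -1.15
tgt [ 0.516  0.188  0.062 -0.172] dp [-0.12  0.65  0.21] turn -1.72
tgt [ 0.513  0.182  0.062 -0.122] dp [-0.13  0.88  0.21] turn -2.3
tgt [ 0.511  0.176  0.062 -0.072] dp [-0.13  1.1   0.21] turn -2.87
```

Emit:
{"method": "move_arm", "body": {"dp": [[-0.06,0.21,0.1],[-0.09,0.42,0.1],[-0.12,0.6,0.1],[-0.13,0.75,0.1],[-0.13,0.88,0.1]], "turn": [-0.6,-1.15,-1.7,-2.3,-2.8], "jaw": [-1,-1,-1,-1,-1]}}

```text
time: 8.15
position: [0.5129, 0.1811, 0.065]
tool_rot: [-3.138, 0.125, 0.029]
ft_force: [-2.7, 1.9, 0.5]
grip_width: 0.004
```

Emit:
{"method": "move_arm", "body": {"dp": [[0,0.04,0],[0,0.08,0],[0,0.12,0],[0,0.12,0]], "turn": [0,0,0,0], "jaw": [-1,-1,-1,-1]}}

```text
time: 8.55
position: [0.5123, 0.1782, 0.0646]
tool_rot: [-3.138, 0.128, 0.031]
ft_force: [-5.9, 2.2, 5.3]
grip_width: 0.005
```

Emit:
{"method": "move_arm", "body": {"dp": [[0,0.04,0],[0,0.08,0],[0,0.12,0],[0,0.12,0]], "turn": [0,0,0,0], "jaw": [-1,-1,-1,-1]}}

```text
time: 8.95
position: [0.5116, 0.1755, 0.0645]
tool_rot: [-3.137, 0.127, 0.032]
ft_force: [-5.5, 4.2, 5.2]
grip_width: 0.003
```

Emit:
{"method": "move_arm", "body": {"dp": [[-0.1,0,-0.1],[-0.15,0.04,-0.1],[-0.15,0.08,-0.1],[-0.15,0.1,-0.1]], "turn": [0,0,0,0], "jaw": [-1,-1,-1,-1]}}

```text
time: 9.35
position: [0.5103, 0.1746, 0.0675]
tool_rot: [-3.135, 0.126, 0.021]
ft_force: [2.5, 9.9, -2.1]
grip_width: 0.009
```

Emit:
{"method": "move_arm", "body": {"dp": [[0,-0.7,0],[0,-1.2,0],[0,-1.3,-1.5],[0,-1.3,-3],[0,-1.8,-4]], "turn": [0,0,0,0,0], "jaw": [-1,-1,-1,-1,-1]}}

```text
time: 9.85
position: [0.5166, 0.2225, 0.1891]
tool_rot: [3.136, -0.133, -0.024]
ft_force: [1.4, -0.7, -1.1]
grip_width: 0.008
```

Emit:
{"method": "move_arm", "body": {"dp": [[-0.5,-1.4,-0.5],[-0.5,-2.8,-0.5],[-0.5,-4,-0.5],[-0.5,-4.5,-0.5]], "turn": [0,0,0,0], "jaw": [-1,-1,-1,-1]}}

```text
time: 10.25
position: [0.5099, 0.3647, 0.2003]
tool_rot: [3.138, -0.12, -0.031]
ft_force: [0.2, 0.1, -0.3]
grip_width: 0.006
```

```bash
python3 - <<'E'
from h import *
import cv2
s=ctrl.get_state();print(s["position"],s["ft_force"])
im=ctrl.get_image("top")[180:310,120:310]
cv2.imwrite("pics/c3.png",cv2.resize(im[:,:,::-1],None,fx=4,fy=4,interpolation=cv2.INTER_CUBIC))
E
```

```text
[0.50986319 0.36471469 0.20034986] [ 0.16490978  0.13349994 -0.28685961]
```

View pics/c3.png

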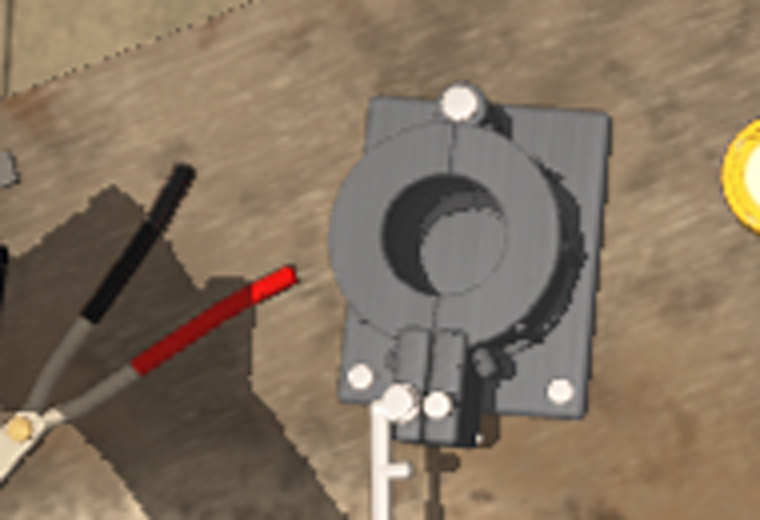

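```bash
cat >> h.py <<'E'
def onhook(hk,gap,z,r=.058):
    d=np.array([-np.sin(hk),-np.cos(hk)]);n=np.array([-np.cos(hk),np.sin(hk)])
    q=np.array([-.083,.009])+r*d+(.010+.0045+.0135+gap)*n
    return [*(rz(MA)@q+[MX,MY]),z,MA+np.pi/2-hk]
E
python3 - <<'E'
from h import *
s=ctrl.get_state();print(s["joint_positions"])
rows([onhook(1.5,.03,.2),onhook(1.5,.03,.097)])
E
```

```text
[-0.79700647  0.29476048  0.17239456  1.53502125 -0.06338829  1.33241168
 -2.26245595]
tgt [ 0.433  0.213  0.2   -0.002] dp [-2.17  5.26  0.05] turn -0.85
tgt [ 0.433  0.213  0.097 -0.002] dp [-2.1   5.25  3.48] turn -0.85
```

Emit:
{"method": "move_arm", "body": {"dp": [[-0.5,1.4,0],[-1.0,2.8,0],[-1.6,4.1,0],[-2.1,5.2,0.5],[-2.1,5.2,1.5]], "turn": [-0.8,-0.8,-0.8,-0.8,-0.8], "jaw": [-1,-1,-1,-1,-1]}}

```text
time: 10.8
position: [0.4354, 0.2043, 0.159]
tool_rot: [3.141, -0.03, -0.025]
ft_force: [1.3, 0.9, -0.6]
grip_width: 0.007
```

```bash
python3 - <<'E'
from h import *
import cv2
s=ctrl.get_state();print(s["position"],s["ft_force"])
cv2.imwrite("pics/w4.png",ctrl.get_image("wrist")[:,:,::-1])
c=ctrl.camera_info("wrist")
for h in(1.3,1.45,1.6):
  a=onhook(h,-.018,.107,.060);b=onhook(h,-.018,.107,.085);print(h,"tail",proj("wrist",np.array(a[:3]),c),"ball",proj("wrist",np.array(b[:3]),c))
print("tcp",proj("wrist",s["position"],c))
rows([onhook(1.5,.03,.097)])
E
```

```text
[0.43540469 0.20427882 0.15896176] [ 1.3312038   0.93074249 -0.61752886]
1.3 tail [418.68343274 265.48541224] ball [425.46110954 307.62055403]
1.45 tail [401.43728502 265.09967126] ball [401.8806252  308.15152041]
1.6 tail [384.54740979 262.28509137] ball [378.63125566 305.46740382]
tcp [322.08754269 299.98423466]
tgt [ 0.433  0.213  0.097 -0.002] dp [ 0.06 -0.29  1.86] turn -0.18
```

View pics/w4.png

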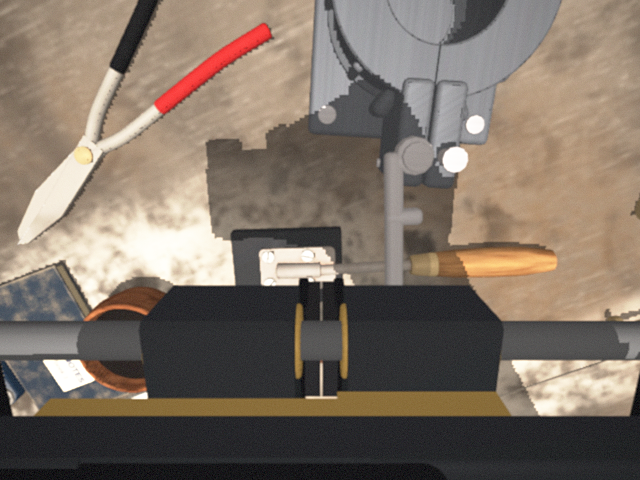

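Emit:
{"method": "move_arm", "body": {"dp": [[0.06,-0.2,1.0],[0.06,-0.2,1.8],[0.06,-0.2,1.85]], "turn": [-0.2,-0.2,-0.2], "jaw": [-1,-1,-1]}}

```text
time: 11.15
position: [0.4333, 0.2137, 0.0989]
tool_rot: [3.136, 0.008, -0.039]
ft_force: [-0.9, -0.9, -0.6]
grip_width: 0.008
```

```bash
python3 - <<'E'
from h import *
s=ctrl.get_state();print(s["position"],s["ft_force"])
rows([onhook(h,g,.097) for h,g in((1.5,.012),(1.45,0),(1.35,0),(1.25,0),(1.15,0))])
E
```

```text
[0.43334557 0.21372411 0.09886499] [-0.87417157 -0.9456842  -0.60665589]
tgt [ 0.433  0.195  0.097 -0.002] dp [-0.02  0.62  0.07] turn 0.08
tgt [0.431 0.18  0.097 0.048] dp [-0.07  1.11  0.07] turn -0.49
tgt [0.429 0.174 0.097 0.148] dp [-0.14  1.32  0.07] turn -1.64
tgt [0.428 0.168 0.097 0.248] dp [-0.2   1.52  0.08] turn -2.79
tgt [0.427 0.162 0.097 0.348] dp [-0.23  1.74  0.08] turn -3.93
```

Emit:
{"method": "move_arm", "body": {"dp": [[0,0.5,0.05],[-0.07,1.0,0.05],[-0.12,1.2,0.05],[-0.16,1.4,0.05],[-0.2,1.55,0.05]], "turn": [0,-0.5,-1.3,-2.2,-3], "jaw": [-1,-1,-1,-1,-1]}}

```text
time: 11.65
position: [0.4307, 0.168, 0.1019]
tool_rot: [-3.111, -0.422, 0.028]
ft_force: [0.9, 1.6, -0.6]
grip_width: 0.007
```

```bash
python3 - <<'E'
from h import *
s=ctrl.get_state();print(s["position"],s["ft_force"])
rows([onhook(h,0,.097) for h in (1.2,1.1,1.,.9,.8,.7)])
E
```

```text
[0.43070627 0.16803581 0.10186121] [ 0.86587961  1.58610931 -0.62987329]
tgt [0.427 0.165 0.097 0.298] dp [-0.14  0.07  0.16] turn -0.33
tgt [0.426 0.158 0.097 0.398] dp [-0.22  0.27  0.16] turn -1.48
tgt [0.426 0.152 0.097 0.498] dp [-0.28  0.48  0.16] turn -2.62
tgt [0.427 0.146 0.097 0.598] dp [-0.31  0.69  0.16] turn -3.77
tgt [0.428 0.139 0.097 0.698] dp [-0.33  0.9   0.16] turn -4.91
tgt [0.43  0.133 0.097 0.798] dp [-0.32  1.12  0.16] turn -6.06
```

Emit:
{"method": "move_arm", "body": {"dp": [[-0.2,0.2,0.12],[-0.24,0.36,0.12],[-0.28,0.54,0.12],[-0.31,0.74,0.12],[-0.33,0.95,0.12]], "turn": [-1.2,-2.1,-3.1,-4.1,-5.1], "jaw": [-1,-1,-1,-1,-1]}}

```text
time: 12.15
position: [0.4286, 0.1382, 0.0984]
tool_rot: [-2.937, -1.098, 0.026]
ft_force: [1.6, 0.7, 0.6]
grip_width: 0.004
```

```bash
python3 - <<'E'
from h import *
s=ctrl.get_state();print(s["position"],s["ft_force"])
rows([onhook(h,0,.097) for h in (.8,.7,.6,.5,.4,.3,.2)])
E
```

```text
[0.42860744 0.13819041 0.09836626] [1.63162121 0.74603542 0.64608977]
tgt [0.428 0.139 0.097 0.698] dp [ 0.02 -0.03  0.05] turn 0.2
tgt [0.43  0.133 0.097 0.798] dp [-0.07  0.16  0.04] turn -0.95
tgt [0.433 0.127 0.097 0.898] dp [-0.14  0.37  0.04] turn -2.09
tgt [0.436 0.122 0.097 0.998] dp [-0.18  0.58  0.04] turn -3.24
tgt [0.439 0.116 0.097 1.098] dp [-0.21  0.79  0.04] turn -4.38
tgt [0.444 0.111 0.097 1.198] dp [-0.21  1.01  0.04] turn -5.53
tgt [0.448 0.107 0.097 1.298] dp [-0.19  1.22  0.03] turn -6.68
```

Emit:
{"method": "move_arm", "body": {"dp": [[-0.08,0.18,0.04],[-0.14,0.37,0.04],[-0.18,0.58,0.04],[-0.21,0.79,0.04],[-0.21,1.0,0.04]], "turn": [-1,-2.1,-3.2,-4.4,-5.5], "jaw": [-1,-1,-1,-1,-1]}}

```text
time: 12.65
position: [0.4434, 0.1112, 0.0969]
tool_rot: [-2.588, -1.763, 0.024]
ft_force: [0.1, -0.1, -0.3]
grip_width: 0.005
```

```bash
python3 - <<'E'
from h import *
s=ctrl.get_state();print(s["position"],s["ft_force"],s["joint_positions"][6])
rows([onhook(h,0,.097) for h in (.3,.2,.1,0.05,0,-.05)])
E
```

```text
[0.44340398 0.11119346 0.09693941] [ 0.14835927 -0.10584111 -0.32828838] -0.6634307462398241
tgt [0.444 0.111 0.097 1.198] dp [ 0.  0. -0.] turn -0.03
tgt [0.448 0.107 0.097 1.298] dp [-0.08  0.2  -0.  ] turn -1.17
tgt [0.453 0.103 0.097 1.398] dp [-0.14  0.41 -0.01] turn -2.32
tgt [0.456 0.101 0.097 1.448] dp [-0.17  0.51 -0.01] turn -2.89
tgt [0.459 0.099 0.097 1.498] dp [-0.18  0.62 -0.01] turn -3.46
tgt [0.461 0.098 0.097 1.548] dp [-0.2   0.72 -0.01] turn -4.04
```

Emit:
{"method": "move_arm", "body": {"dp": [[-0.08,0.18,0],[-0.14,0.36,0],[-0.17,0.5,0],[-0.18,0.6,0],[-0.18,0.65,0]], "turn": [-1.1,-2.2,-2.9,-3.4,-3.4], "jaw": [-1,-1,-1,-1,-1]}}

```text
time: 13.15
position: [0.4595, 0.0989, 0.0964]
tool_rot: [-2.303, -2.12, 0.022]
ft_force: [0.2, -0.3, 0.1]
grip_width: 0.007
```

Emit:
{"method": "move_arm", "body": {"dp": [[0,0.04,0],[0,0.08,0],[0,0.08,0]], "turn": [0,0,0], "jaw": [-1,-1,-1]}}

```text
time: 13.45
position: [0.461, 0.1, 0.095]
tool_rot: [-2.301, -2.121, 0.024]
ft_force: [0.0, 0.8, 0.4]
grip_width: 0.005
```

Emit:
{"method": "move_arm", "body": {"dp": [[0,0.04,0],[0,0.08,0],[0,0.08,0]], "turn": [0,0,0], "jaw": [-1,-1,-1]}}

```text
time: 13.75
position: [0.462, 0.1, 0.0944]
tool_rot: [-2.299, -2.12, 0.028]
ft_force: [-4.4, 0.5, 3.5]
grip_width: 0.004
```

Emit:
{"method": "move_arm", "body": {"dp": [[0,0.04,0],[0,0.07,0],[0,0.07,0]], "turn": [0,0,0], "jaw": [-1,-1,-1]}}

```text
time: 14.05
position: [0.4621, 0.1, 0.0943]
tool_rot: [-2.296, -2.119, 0.033]
ft_force: [-10.3, 0.3, 9.0]
grip_width: 0.006
```

Emit:
{"method": "move_arm", "body": {"dp": [[0,-0.4,0],[0,-0.8,0],[0,-0.9,-1.2],[0,-0.9,-2.8],[0,-0.9,-4]], "turn": [0,0,0,0,0], "jaw": [-1,-1,-1,-1,-1]}}

```text
time: 14.55
position: [0.441, 0.1022, 0.2175]
tool_rot: [-2.301, -2.122, 0.02]
ft_force: [1.5, 0.2, -0.3]
grip_width: 0.007
```

Emit:
{"method": "move_arm", "body": {"dp": [[-1.4,0,-0.5],[-2.8,0,-0.5],[-4.2,0,-0.5],[-5.4,0,-0.5],[-5.4,0,-0.5]], "turn": [0,0,0,0,0], "jaw": [-1,-1,-1,-1,-1]}}

```text
time: 15.05
position: [0.4273, -0.0646, 0.231]
tool_rot: [-2.311, -2.113, 0.023]
ft_force: [-0.7, 0.1, 0.6]
grip_width: 0.007
```

```bash
python3 - <<'E'
from h import *
import cv2
s=ctrl.get_state();print(s["position"],s["ft_force"])
im=ctrl.get_image("top")[180:310,150:340]
cv2.imwrite("pics/c5.png",cv2.resize(im[:,:,::-1],None,fx=4,fy=4,interpolation=cv2.INTER_CUBIC))
E
```

```text
[ 0.42734236 -0.06461117  0.23097304] [-0.71807324  0.14733686  0.55580151]
```

View pics/c5.png

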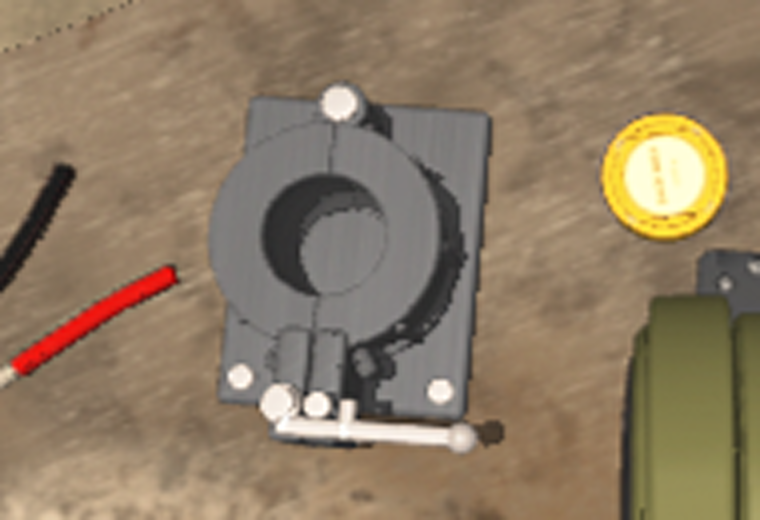

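```bash
python3 -c "
from bench import ctrl
print(ctrl.close_job())"
```

```text
the job is handed in; nothing more can be done
None
```

I pushed the right half shut, then the left, then swung the hook home by its tail, and handed the job in at about 15 s of the 64 s allowed.

- **Stops:** Each half and the hook was pushed until the force rose to about 10 N against its stop.
- **Final top picture:** The two lugs lie face to face. The hook bar runs parallel to the mould's front edge to about a degree, with its tooth just past the post. The mould shows no visible shift, and the wax tin and the pliers are where they were. The other bystanders were not in that crop, so I did not check them afterwards, but the fingers never went low enough near them to touch.
- **Hand-in:** The arm was clear of everything.
- **Oddity:** Late in the left push the force showed about 6 N sideways and 5 N upward, most likely the finger rubbing the barrel's flank. I moved the finger 4.5 mm forward and 3 mm up, and the push then ended normally. No other check failed or disagreed.

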